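Mesh the change gear on the splined drive stub and hold it home

ROBOT

A 6-joint arm with a two-finger parallel gripper is mounted at the origin on a cart in front of the work surface, level with it; the furniture and walls round the work are solid. World frame = base frame: x ahead of the robot, y to its left, z up, the work surface at z = 0. Lengths are in m, angles in degrees, forces in N, time in s.
With the tool pointing down it reaches from about 0.3 to 0.75 m from the base axis. Payload 8.5 kg.
Tool frame: the origin (TCP) lies at the very end of the fingers, on their centre line; the grasp point (between the pads) lies 19 mm behind it; z points along the fingers, y is the line along which they close (so a half turn about z gives the same grasp; the last joint's range is limited). The gripper opens to 85 mm and grips with 20 to 120 N. Pads are 22 mm wide; open, the fingers measure 114 mm over their backs; the gripper's body (76 mm by 85 mm) begins 54 mm behind the grasp point. The pads swing forward as they close: fully open they stand 13 mm farther back than shut.
Start: joints at [56.706, 21.807, 74.336, -0, 83.858, -12.336], TCP at [0.197, 0.514, 0.203] pointing down, gripper open.
Joint ranges: [-178.18, 178.18], [-50.72, 133.34], [12.68, 142.11], [-81.47, 261.47], [9.98, 163.14], [-165.26, 165.26]. Speed limits (degrees/s): [136.94, 136.94, 180, 180, 180, 180].

INTERFACE

Orientations are given as a 3x3 rotation matrix whose columns are the frame's x, y, z axes.
In Python, from rig import env gives the robot as it stands.
- The arm moves only by the tool move_arm, never from a script. Its argument "plan" is a list of rows, each a list of 7 numbers: the turn, a rotation vector about the tool's x, y, z in degrees, then the shift along the tool's x, y, z in cm, then the gripper command: -1 is shut, 1 is fully open, values between are in proportion. In form: [[ax, ay, az, tx, ty, tz, jaw], ...]. A call has 1 to 5 rows; each row is the pose to reach, as a shift and turn from the pose commanded when the call began, along the tool's axes at that moment; what a row does not reach only later rows make up. A row lasts 1/10 s, in which the tool goes at most 50 mm and 8.59 degrees, less where a joint would pass 70% of its speed; a pose out of reach is approached as far as the arm can. A call with a gripper value outside its range is refused whole. The fingers move at their own pace and stop on an object; "squeeze" is the grip in N (left out, the last holds). Time passes only in rows, so rows that repeat a pose let the fingers close. It gives the time, the measured TCP pose, the force, the opening and the grip force at its end, in the units of the state.
- env.observe(): the state, without advancing time (a new reading comes with each control period).
- env.get_image(name): name is "side" or "top" or "wrist"; returns a dict with "color" (384x512x3 uint8, red, green, blue), "fov_y" (degrees; the focal length in pixels is half the picture's height over the tangent of half this angle, whatever the lens; pixels are square), "cx", "cy" (the principal point, pixels), "R" (3x3) and "t" (3): a world point X has camera coordinates R X + t. Camera axes: x right, y down, z forward; pixel columns grow to the right and rows downward; lengths in m; the calibration is good to about 2 mm. A picture is of the moment at which its call begins. There is no depth.
- env.close_job(): hands the job in; it is judged then, once.
Trained networks look in a picture, given as the dict that the camera call returned (one of the last four; its "shot" number tells which), for a name from the list of things; names that differ only in an ending like _2 or _b are one class to them, and where a whole thing is asked for, a point or a joint stands for the part that bears it (a point fixed in the world has none). Each returns a list of dicts, best first, with "conf" (0 to 1); they miss things now and then, are a little off and sometimes report something else, mostly with a low value. They report only what shows in the picture. A call takes as long as a camera call. They do not tell look-alikes from the thing itself.
- env.outline_of(target, picture): "mask" (384x512 bool, what is visible of it) and "bbox" ([centre column, centre row, width, height] in pixels, round what is visible of it).
- env.tip_of(target, picture): "pixel" ([column, row] in pixels: a listed point, or the origin of a listed thing).
The state is a dict: "time_s": time; "q": joint angles; "qvel": joint speeds; "joint_efforts": joint torques, N m; "position": TCP position; "tool_rot": TCP orientation; "ft_force": force on the tool from outside, world axes, zero at the start; "wrist_torque": the same for the moment, N m; "grip_width": finger opening in m; "gripper_force": force on a finger pad.
Only numpy, scipy, OpenCV 4.12 (cv2) and the standard library are available. Lean on these libraries where they do the work, as an engineer would, in place of code of your own. Each camera call takes 0.05 s, during which the arm holds its last target. There are 200 camera calls.

TASK

Fit the change gear with the square hub and the four-slotted bore, hub upwards, on the upright splined shaft of the feed drive: turn it until the splines mesh, slide it down onto the sprung collar and press until the collar goes no further. The spring would lift it again, so finish while still gripping the gear and keeping it pressed fully home, as if a mate were about to fit the retaining clip. Leave the other gear (round hub), the spanner and the loose spacer ring where they lie.

Things in the scene. Friction and masses are not known exactly. Their poses are not given: they have to be found in the camera images.
- splined_gear: Bare steel spur gear lying flat, square hub up, 0.25 to 0.5 kg. Toothed disc 80 mm across, 12 mm thick; hub 40 x 40 mm from there up to 50 mm above the underside, its flats square to the body's x and y (grip across two flats). Origin: axis, centre of the underside; z up. Repeats every quarter turn.
- gear_mouth (a point): Centre of the gear's bore at the hub's top, 50 mm above its underside. The bore goes right through as a cross: a core clear to 9 mm radius and more (nearest corners 10.5 mm from the axis), and four slots 11 mm wide along the gear's +x, -x, +y, -y out to 16.5 mm from the axis.
- plain_gear: The other steel gear, to be left alone: disc 76 mm across, 12 mm thick, round hub 40 mm across up to 38 mm height, plain round 18 mm bore that does not fit the shaft. Origin: centre of the underside.
- drive_stub: Fixed feed-drive stub: grey foot plate 100 x 100 x 12 mm with bolts, grey round housing up to 30 mm height, upright steel shaft in the centre with four splines 8 mm wide along the body's +x, -x, +y, -y, out to 15 mm from the axis, their upper ends at 80 mm height. Origin: shaft axis at the plate's underside (bench level); z up. Repeats every quarter turn.
- stub_tip (a point): Tip of the shaft, 95 mm above the bench: a round nose 9 mm in radius with a conical end, above the splines. An unmeshed gear rests on the spline ends, underside at 80 mm; meshed it drops to the collar at 50 mm; fully home its underside is at 40 mm. The mesh has about 0.1 rad of play either way and 1.5 mm sideways.
- thrust_collar (a joint): Sprung brass collar (tube, 52 mm outside, 34 mm inside) round the foot of the shaft; its top is at 50 mm height when free. Value: how far it is pressed down, in m, 0 free to 0.010 at the stop (top at 40 mm). The spring pushes up with 6 N at 0, rising to 12 N at 0.010, so it lifts a released gear.
- spanner: Steel open-ended spanner, 40 x 211 x 8 mm, lying along its y axis; bystander. Origin: centre of the underside.
- spacer: Steel spacer ring, 66 mm across, 10 mm high; bystander. Origin: centre of the underside.
Things that resemble listed ones, but are neither listed nor needed, are in the scene too. What is meant by the drive_stub is not blue, and is the larger of those in its own colour.

How it is judged (in metres and radians):
On the way, in this order (a step that is already met when the one before it is completed fails the run):
1. the splined gear is carried clear of the bench, above the height of the spline ends (height (world z) of splined_gear above 0.081 m), for 0.1 s.
2. the gear is on the shaft with its splines meshed (underside below 56 mm, well under the spline ends) (horizontal distance between splined_gear and drive_stub below 0.005 m and z of splined_gear in the frame of drive_stub below 0.056 m and angle between splined_gear's own z axis and vertical below 0.1 rad), for 0.2 s.
At the end, for the whole second after the job is handed in: The splined gear is meshed on the shaft, hub up (axis within 4 mm, tilt under 0.08 rad), its underside less than 43 mm above bench level, the sprung collar pressed down more than 8 of its 10 mm, and the fingers still hold the gear (more than 3 N of contact) with the gear at rest (horizontal distance between splined_gear and drive_stub below 0.004 m and z of splined_gear in the frame of drive_stub below 0.043 m and angle between splined_gear's own z axis and vertical below 0.08 rad and value of joint thrust_collar above 0.008 m and contact force between the fingers and splined_gear above 3 N and linear speed of splined_gear below 0.02 m/s); the arm keeps its last pose, push and grip.
It fails at once if the plain gear is moved by more than 40 mm (distance of plain_gear from where it was at the start of the episode above 0.04 m).
It fails at once if the spanner is moved by more than 40 mm (distance of spanner from where it was at the start of the episode above 0.04 m).
It fails at once if the spacer ring is moved by more than 40 mm (distance of spacer from where it was at the start of the episode above 0.04 m).
It also fails if it takes over 38 s, if anything falls off the work surface, if the arm or the gripper's body presses on something with over 40 N, if the wrist force passes 120 N, or if a joint passes its speed limit or range.

## Working session

There is one attempt and no reset: what is moved stays moved. The work goes in short steps, Python scripts to look and compute and a tool call to move; the robot and the scene stay as the last step left them, time stands still between calls to the robot, and variables do not carry over. Pictures are saved under pics/ and viewed, at most 10 in all, crops included, and the job is handed in when it is done.

Besides the shell and the picture viewer there is one more tool, called after "Emit:" as name(argument=value, ...) on one line, values as JSON. move_arm: Moves the arm, as the interface text tells. Its arguments: {"type":"object","properties":{"plan":{"type":"array"},"squeeze":{"type":"number"}},"required":["plan"]}

```bash
mkdir -p pics; cat > h.py <<'E'
import numpy as np, cv2
from rig import env
def f(p): return p["color"].shape[0]/2/np.tan(np.radians(p["fov_y"])/2)
def proj(p,X):
    c=np.asarray(p["R"])@np.asarray(X,float)+np.asarray(p["t"]); return np.array([p["cx"],p["cy"]])+f(p)*c[:2]/c[2]
def back(p,uv,z):
    R=np.asarray(p["R"]);t=np.asarray(p["t"]);o=-R.T@t
    d=R.T@np.array([(uv[0]-p["cx"])/f(p),(uv[1]-p["cy"])/f(p),1]); return o+d*(z-o[2])/d[2]
def save(n,img): cv2.imwrite("pics/"+n+".png",np.ascontiguousarray(img[:,:,::-1]))
E
python3 - <<'E'
from h import *
np.set_printoptions(precision=3,suppress=True)
P={n:env.get_image(n) for n in("top","side","wrist")}
save("a",np.vstack([np.hstack([P["top"]["color"],P["side"]["color"]])])[:, :, :] if 0 else cv2.resize(np.hstack([P["top"]["color"],P["side"]["color"]]),(800,300)))
save("top",cv2.resize(P["top"]["color"],(800,600),interpolation=cv2.INTER_CUBIC))
for n,p in P.items():
  print(n,-np.asarray(p["R"]).T@p["t"])
  for k,z in(("splined_gear",0),("gear_mouth",.05),("drive_stub",0),("stub_tip",.095),("plain_gear",0),("spanner",0),("spacer",0)):
    for d in env.tip_of(k,p): print(k,np.array(d["pixel"]),round(d["conf"],2),back(p,d["pixel"],z))
E
```

```text
top [ 0.222 -0.015  1.381]
splined_gear [357.3 196.6] 0.73 [ 0.467 -0.248  0.   ]
gear_mouth [366.6 194.4] 0.74 [ 0.464 -0.265  0.05 ]
drive_stub [287.1 165.7] 0.91 [ 0.565 -0.051  0.   ]
drive_stub [180.4 236.3] 0.59 [0.369 0.261 0.   ]
drive_stub [243.3 173.9] 0.56 [0.545 0.077 0.   ]
stub_tip [241.5 166.9] 0.84 [0.543 0.076 0.095]
stub_tip [173.4 233.2] 0.79 [0.368 0.26  0.095]
stub_tip [286.7 159.4] 0.68 [ 0.559 -0.048  0.095]
plain_gear [165.  186.3] 0.81 [0.516 0.306 0.   ]
spacer [334.6 153.7] 0.73 [ 0.596 -0.19   0.   ]
side [ 0.403 -0.811  0.493]
splined_gear [261.1 294.9] 0.6 [ 0.47 -0.27  0.  ]
gear_mouth [261.5 271.8] 0.75 [ 0.47  -0.268  0.05 ]
drive_stub [292.4 228.2] 0.71 [ 0.562 -0.055 -0.   ]
drive_stub [210.7 171.3] 0.59 [0.369 0.259 0.   ]
stub_tip [209.1 139.1] 0.97 [0.367 0.275 0.095]
stub_tip [279.3 178.3] 0.88 [0.536 0.012 0.095]
stub_tip [296.3 192.8] 0.64 [ 0.563 -0.061  0.095]
plain_gear [258.8 165.4] 0.51 [0.516 0.3   0.   ]
spanner [232.  211.5] 0.82 [0.426 0.024 0.   ]
spacer [318.7 264.9] 0.58 [ 0.593 -0.19   0.   ]
wrist [0.127 0.54  0.373]
```

View pics/top.png

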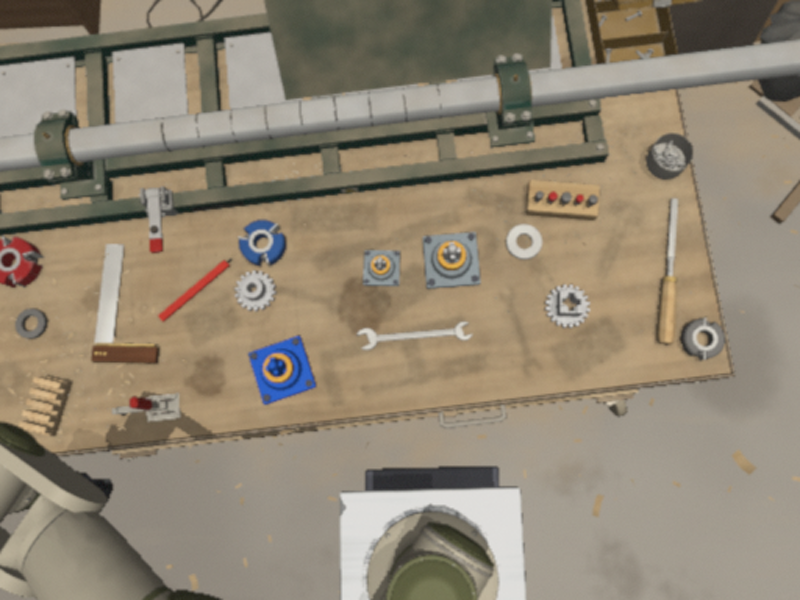

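View pics/a.png

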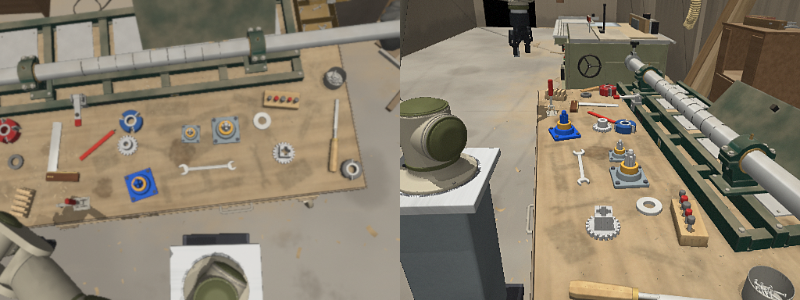

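Look-alikes (top view, native px):
- Gears: square hub with a cross bore at (366,194), round hub at (165,186).
- Stubs: large grey (288,165), small grey (243,171), blue (180,236).

I choose the gear at (366,194) and the large grey stub at (288,165). I'll check both in one crop.

```bash
python3 - <<'E'
from h import *
np.set_printoptions(precision=3,suppress=True)
p=env.get_image("top")
save("crop",cv2.resize(p["color"][140:220,260:390],(780,480),interpolation=cv2.INTER_CUBIC))
s=env.observe();R=np.array(s["tool_rot"]);print(s["time_s"],s["position"],R,s["grip_width"])
print("tool shift cm",R.T@(np.array([.468,-.267,.21])-s["position"])*100)
w=env.get_image("wrist");print("cam in tool",R.T@(-np.array(w["R"]).T@w["t"]-s["position"]),R.T@np.array(w["R"]).T,w["fov_y"])
E
```

```text
1.25 [0.197 0.514 0.203] [[-0.934  0.358  0.   ]
 [ 0.358  0.934  0.   ]
 [-0.     0.    -1.   ]] 0.08531314102563987
tool shift cm [-53.254 -63.193  -0.708]
cam in tool [ 0.075 -0.    -0.17 ] [[-0.001 -0.957 -0.29 ]
 [ 1.    -0.001 -0.   ]
 [-0.    -0.29   0.957]] 60.48724783277939
```

View pics/crop.png

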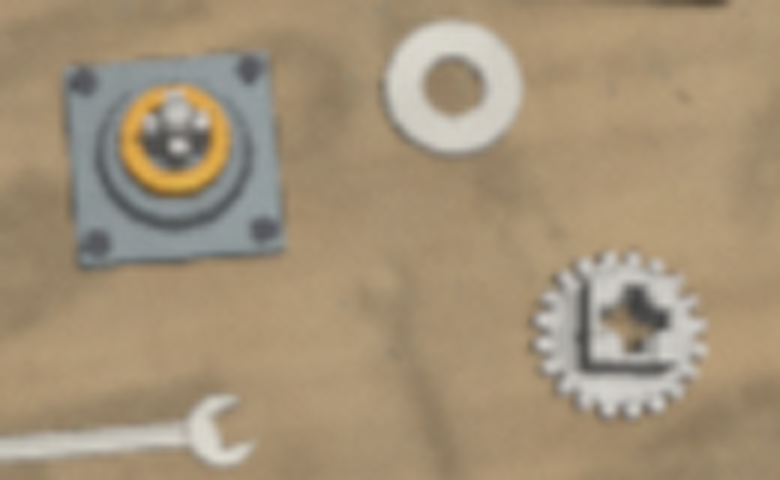

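The crop confirms the choices: the square-hubbed, cross-bored gear at crop (625,325), nearly square to the axes, and the large grey stub at crop (175,150). Setting out towards a point above the gear.

Emit:
move_arm(plan=[[0,0,0,-3.2,-3.8,0,1],[0,0,0,-6.4,-7.6,0,1],[0,0,0,-9.6,-11.4,0,1],[0,0,0,-12.8,-15.2,0,1],[0,0,0,-16,-19,0,1]])

```text
time_s: 1.8
position: [0.2783, 0.2772, 0.2031]
tool_rot: [[-0.934, 0.357, 0.001], [0.357, 0.934, 0.0], [-0.001, 0.001, -1.0]]
ft_force: [1.1, 0.8, -0.5]
grip_width: 0.0854
gripper_force: 0.0
```

Emit:
move_arm(plan=[[0,0,0,-3.2,-3.8,0,1],[0,0,0,-6.4,-7.6,0,1],[0,0,0,-9.6,-11.4,0,1],[0,0,0,-12.8,-15.2,0,1],[0,0,0,-16,-19,0,1]])

```text
time_s: 2.3
position: [0.3599, 0.0422, 0.2033]
tool_rot: [[-0.934, 0.358, 0.001], [0.358, 0.934, -0.0], [-0.001, 0.0, -1.0]]
ft_force: [1.5, 0.6, 0.1]
grip_width: 0.0855
gripper_force: 0.0
```

Emit:
move_arm(plan=[[0,0,0,-3.2,-3.8,0,1],[0,0,0,-6.4,-7.6,0,1],[0,0,0,-9.6,-11.4,0,1],[0,0,0,-12.8,-15.2,0,1],[0,0,0,-16,-19,0,1]])

```text
time_s: 2.8
position: [0.4413, -0.1926, 0.203]
tool_rot: [[-0.934, 0.358, 0.0], [0.358, 0.934, -0.0], [-0.0, -0.0, -1.0]]
ft_force: [0.7, 0.6, -0.5]
grip_width: 0.0858
gripper_force: 0.0
```

Emit:
move_arm(plan=[[0,0,8,-2,-2.5,0,1],[0,0,16,-4,-5,0,1],[0,0,24,-5.3,-6.2,0,1],[0,0,32,-5.3,-6.2,0,1],[0,0,40,-5.3,-6.2,0,1]])

```text
time_s: 3.3
position: [0.4684, -0.2678, 0.2026]
tool_rot: [[-0.48, 0.877, -0.0], [0.877, 0.48, 0.0], [0.0, -0.0, -1.0]]
ft_force: [0.3, -0.1, -0.6]
grip_width: 0.0854
gripper_force: 0.0
```

Emit:
move_arm(plan=[[0,0,8,0,0,0,1],[0,0,16,0,0,0,1],[0,0,24,0,0,0,1],[0,0,29,0,0,0,1],[0,0,29,0,0,0,1]])

```text
time_s: 3.8
position: [0.4684, -0.2672, 0.2029]
tool_rot: [[-0.0, 1.0, 0.0], [1.0, 0.0, -0.0], [-0.0, 0.0, -1.0]]
ft_force: [-0.2, -0.2, -0.6]
grip_width: 0.0856
gripper_force: 0.0
```

```bash
cat >> h.py <<'E'
def rect(p,c,z,half=.06,n=600):
    # top-down view of plane z: col -> +x, row -> -y
    W=np.array([[c[0]+a*half,c[1]+b*half,z] for a,b in((-1,1),(1,1),(1,-1),(-1,-1))])
    src=np.float32([proj(p,w) for w in W]);dst=np.float32([[0,0],[n,0],[n,n],[0,n]])
    return cv2.warpPerspective(p["color"],cv2.getPerspectiveTransform(src,dst),(n,n))
E
python3 - <<'E'
from h import *
np.set_printoptions(precision=4,suppress=True)
p=env.get_image("wrist")
for k,z in(("splined_gear",0),("gear_mouth",.05)):
    for d in env.tip_of(k,p): print(k,np.array(d["pixel"]),round(d["conf"],2),back(p,d["pixel"],z))
save("rect",rect(p,(.468,-.267),.05))
E
```

```text
splined_gear [250.7 153.7] 0.59 [ 0.4691 -0.256   0.    ]
gear_mouth [246.5 163.8] 0.55 [ 0.4647 -0.2577  0.05  ]
```

View pics/rect.png

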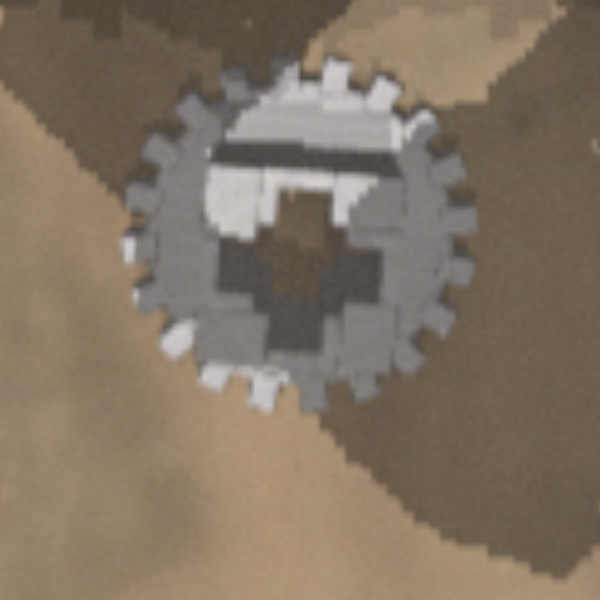

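The rectified wrist view (0.2 mm/px) shows the hub centre at (300,269), i.e. world (0.468,-0.261), with the gear turned about -3.3°. Correcting, descending and gripping.

Emit:
move_arm(plan=[[0,0,3.3,0.6,0,3,1],[0,0,3.3,0.6,0,7,1],[0,0,3.3,0.6,0,11,1],[0,0,3.3,0.6,0,15,1],[0,0,3.3,0.6,0,17,1]])

```text
time_s: 4.45
position: [0.4672, -0.2603, 0.03]
tool_rot: [[0.055, 0.998, -0.003], [0.998, -0.055, 0.003], [0.003, -0.003, -1.0]]
ft_force: [0.3, -0.2, 0.3]
grip_width: 0.0855
gripper_force: 0.0
```

Emit:
move_arm(plan=[[0,0,0,0,0,0.7,1],[0,0,0,0,0,1.3,1],[0,0,0,0,0,1.3,0.2],[0,0,0,0,0,1.3,-0.3],[0,0,0,0,0,1.3,-1]], squeeze=60)

```text
time_s: 4.95
position: [0.4688, -0.2616, 0.0209]
tool_rot: [[0.057, 0.998, 0.001], [0.998, -0.057, -0.001], [-0.001, 0.001, -1.0]]
ft_force: [0.4, 0.2, -0.4]
grip_width: 0.0441
gripper_force: 0.0
```

Emit:
move_arm(plan=[[0,0,0,0,0,0,-1],[0,0,0,0,0,0,-1],[0,0,0,0,0,0,-1],[0,0,0,0,0,0,-1],[0,0,0,0,0,0,-1]])

```text
time_s: 5.45
position: [0.4686, -0.2613, 0.0201]
tool_rot: [[0.057, 0.998, 0.0], [0.998, -0.057, -0.0], [-0.0, 0.001, -1.0]]
ft_force: [0.7, 0.2, 3.1]
grip_width: -0.0002
gripper_force: 0.8
```

Fully shut without the hub. Looking.

```bash
python3 - <<'E'
from h import *
p=env.get_image("wrist");q=env.get_image("side");t=env.get_image("top")
for n,im in(("top",t),("side",q)):
  for d in env.tip_of("gear_mouth",im): print(n,d,back(im,d["pixel"],.05))
  print(n,proj(im,(.468,-.261,.02)))
print(env.observe()["gripper_force"],env.observe()["grip_width"])
u=proj(q,(.468,-.261,.03)).astype(int)
c=cv2.resize(q["color"][u[1]-60:u[1]+60,u[0]-60:u[0]+60],(384,384))
save("c1",cv2.resize(np.hstack([p["color"],c]),(800,343)))
E
```

```text
top [363.13390516 194.95443243]
side {'pixel': [261.3, 270.4], 'conf': 0.79} [ 0.46954072 -0.26391155  0.05      ]
side [259.69267459 282.70841137]
1.1323532718233764 3.483223732135101e-05
```

View pics/c1.png

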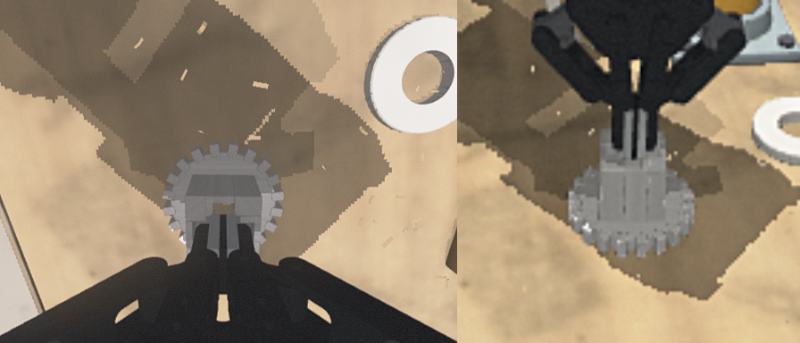

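The fingers appear shut at the hub mouth, but the picture is too coarse to judge. One magnified crop.

```bash
python3 - <<'E'
from h import *
p=env.get_image("wrist");q=env.get_image("side")
a=cv2.resize(p["color"][150:300,180:330],(400,400),interpolation=cv2.INTER_CUBIC)
b=cv2.resize(q["color"][230:330,210:310],(400,400),interpolation=cv2.INTER_CUBIC)
for n,im in(("w",p),("s",q)):print(n,proj(im,env.observe()["position"]))
save("c2",np.hstack([a,b]))
E
```

```text
w [250.70634834 234.18048542]
s [259.97373551 282.82167381]
```

View pics/c2.png

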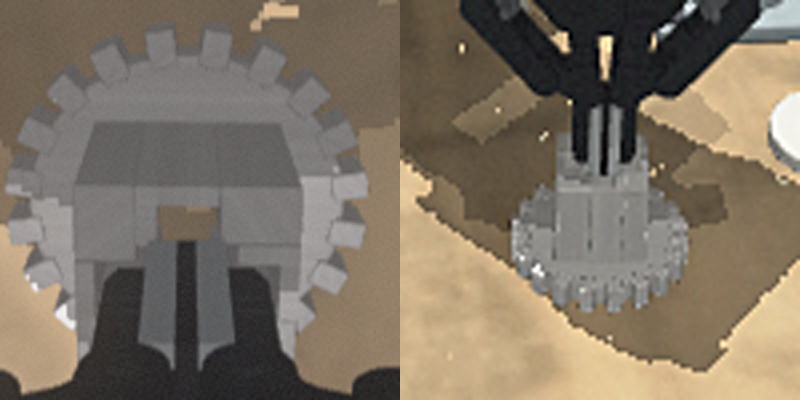

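The shut pads (crop (188,250)) sit where the bore is; the gear itself hasn't moved. I'll lift gently, still shut, watching the force.

Emit:
move_arm(plan=[[0,0,0,0,0,-1,-1],[0,0,0,0,0,-2,-1]])

```text
time_s: 6.0
position: [0.4681, -0.261, 0.0404]
tool_rot: [[0.057, 0.998, -0.001], [0.998, -0.057, 0.001], [0.001, -0.001, -1.0]]
ft_force: [-0.6, -0.7, -0.5]
grip_width: -0.0001
gripper_force: 0.0
```

Emit:
move_arm(plan=[[0,0,0,0,0,-3,-1],[0,0,0,0,0,-6,-1],[0,0,0,0,0,-10,-1],[0,0,0,0,0,-14,0],[0,0,0,0,0,-16,1]])

```text
time_s: 6.5
position: [0.4688, -0.2615, 0.2043]
tool_rot: [[0.057, 0.998, 0.004], [0.998, -0.057, -0.004], [-0.003, 0.004, -1.0]]
ft_force: [-0.4, 0.2, -0.1]
grip_width: 0.0284
gripper_force: 0.0
```

```bash
python3 - <<'E'
from h import *
p=env.get_image("wrist");q=env.get_image("side")
print(env.observe()["position"],env.observe()["grip_width"])
for n,im in(("w",p),("s",q)):
  for k,z in(("gear_mouth",.05),("splined_gear",0)):
    for d in env.tip_of(k,im): print(n,k,d,back(im,d["pixel"],z))
a=rect(p,(.468,-.261),.05,n=400)
b=cv2.resize(q["color"][230:330,210:310],(400,400),interpolation=cv2.INTER_CUBIC)
save("c3",np.hstack([a,b]))
E
```

```text
[ 0.46911855 -0.26182973  0.20365046] 0.04329367382390188
w gear_mouth {'pixel': [243.2, 169.5], 'conf': 0.71} [ 0.46258695 -0.25825988  0.05      ]
w gear_mouth {'pixel': [360.3, 90.9], 'conf': 0.68} [ 0.57720591 -0.18942368  0.05      ]
w splined_gear {'pixel': [247.6, 160.7], 'conf': 0.83} [ 0.46689464 -0.25922843  0.        ]
s gear_mouth {'pixel': [260.1, 271.1], 'conf': 0.86} [ 0.46727061 -0.26572158  0.05      ]
s splined_gear {'pixel': [261.7, 292.8], 'conf': 0.7} [ 4.71957333e-01 -2.65037663e-01 -5.55111512e-17]
```

View pics/c3.png

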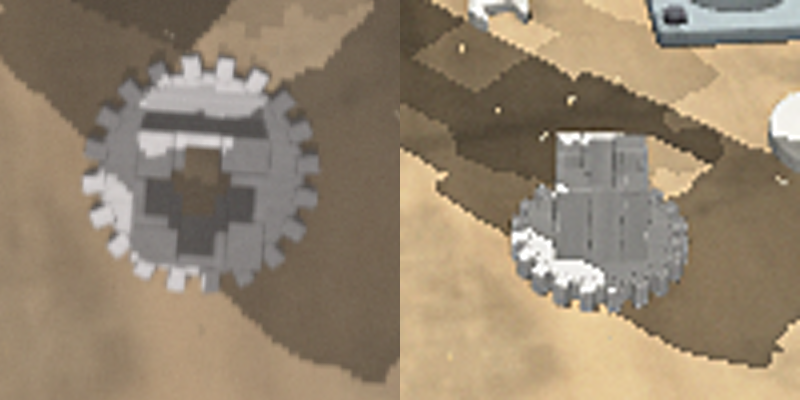

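The gear is exactly where it was: hub centre at (202,197) in the rectified crop, world (0.4686,-0.260). The fingers closed past the hub without gripping. I'll repeat lower and slowly, watching width and force.

Emit:
move_arm(plan=[[0,0,0,0,0,0,1],[0,0,0,0,0,4,1],[0,0,0,0,0,8,1],[0,0,0,0,0,12,1],[0,0,0,0,0,15,1]], squeeze=60)

```text
time_s: 7.3
position: [0.4674, -0.2604, 0.0471]
tool_rot: [[0.057, 0.998, -0.003], [0.998, -0.057, 0.002], [0.002, -0.003, -1.0]]
ft_force: [0.8, 0.2, -0.2]
grip_width: 0.085
gripper_force: 0.0
```

Emit:
move_arm(plan=[[0,0,0,0,0,2,1],[0,0,0,0,0,3.7,1],[0,0,0,0,0,3.7,0.5],[0,0,0,0,0,3.7,0.2],[0,0,0,0,0,3.7,0.1]])

```text
time_s: 7.8
position: [0.4688, -0.2616, 0.0137]
tool_rot: [[0.057, 0.998, 0.001], [0.998, -0.057, -0.001], [-0.001, 0.001, -1.0]]
ft_force: [0.7, 0.2, 0.3]
grip_width: 0.0472
gripper_force: 0.0
```

Emit:
move_arm(plan=[[0,0,0,0,0,0,0.0],[0,0,0,0,0,0,-0.1]])

```text
time_s: 8.0
position: [0.4687, -0.2615, 0.0139]
tool_rot: [[0.057, 0.998, 0.001], [0.998, -0.057, -0.001], [-0.001, 0.001, -1.0]]
ft_force: [0.3, 0.8, 3.9]
grip_width: 0.0389
gripper_force: 28.9
```

Emit:
move_arm(plan=[[0,0,0,0,0,0,-0.15],[0,0,0,0,0,0,-0.2]])

```text
time_s: 8.2
position: [0.4687, -0.2615, 0.0142]
tool_rot: [[0.057, 0.998, 0.001], [0.998, -0.057, -0.001], [-0.001, 0.001, -1.0]]
ft_force: [-2.2, 0.9, 8.7]
grip_width: 0.0379
gripper_force: 59.6
```

Gripping now (59.6 N at 38 mm). Hold briefly, then lift.

Emit:
move_arm(plan=[[0,0,0,0,0,0,-0.2],[0,0,0,0,0,0,-0.2],[0,0,0,0,0,-0.2,-0.2]])

```text
time_s: 8.5
position: [0.4683, -0.2611, 0.0152]
tool_rot: [[0.057, 0.998, 0.0], [0.998, -0.057, 0.0], [0.0, 0.0, -1.0]]
ft_force: [0.2, -0.1, -4.1]
grip_width: 0.0379
gripper_force: 60.8
```

Emit:
move_arm(plan=[[0,0,0,0,0,-1,-0.2],[0,0,0,0,0,-2.5,-0.2],[0,0,0,0,0,-4.5,-0.2],[0,0,0,0,0,-6.5,-0.2],[0,0,0,0,0,-8,-0.2]])

```text
time_s: 9.0
position: [0.4684, -0.2612, 0.0965]
tool_rot: [[0.057, 0.998, 0.001], [0.998, -0.057, -0.001], [-0.0, 0.001, -1.0]]
ft_force: [0.3, -0.1, -5.0]
grip_width: 0.0377
gripper_force: 61.1
```

Emit:
move_arm(plan=[[0,0,0,1.5,1.3,-2.5,-0.2],[0,0,0,4,3.4,-5,-0.2],[0,0,0,6.6,5.6,-5,-0.2],[0,0,0,9.2,7.8,-5,-0.2],[0,0,0,10.5,8.8,-5,-0.2]])

```text
time_s: 9.5
position: [0.5633, -0.1592, 0.1452]
tool_rot: [[0.055, 0.998, 0.0], [0.998, -0.055, 0.001], [0.001, 0.0, -1.0]]
ft_force: [-0.4, -0.4, -4.3]
grip_width: 0.0377
gripper_force: 61.4
```

```bash
python3 - <<'E'
from h import *
np.set_printoptions(precision=4,suppress=True)
p=env.get_image("wrist");t=env.get_image("top")
s=env.observe();print(s["position"],s["grip_width"],s["gripper_force"],s["time_s"])
for n,im in(("w",p),("t",t)):
  for k,z in(("stub_tip",.095),("drive_stub",0),("gear_mouth",s["position"][2]+.0355)):
    for d in env.tip_of(k,im): print(n,k,np.array(d["pixel"]),d["conf"],back(im,d["pixel"],z))
a=rect(p,(.563,-.053),.08,n=400,half=.07); b=rect(p,(.563,-.053),.012,n=400,half=.07)
save("st",np.hstack([a,b]))
E
```

```text
[ 0.5628 -0.1597  0.1448] 0.03819263540117069 61.44006282091141 9.6
w stub_tip [235.6  42.9] 0.77 [ 0.5599 -0.0535  0.095 ]
w gear_mouth [244.  262.3] 0.78 [ 0.5601 -0.1577  0.1803]
t stub_tip [241.5 165.3] 0.97 [0.5473 0.0755 0.095 ]
t stub_tip [284.9 157.3] 0.76 [ 0.5655 -0.0431  0.095 ]
t stub_tip [177.2 232.1] 0.71 [0.3705 0.2502 0.095 ]
t drive_stub [287.7 166.2] 0.94 [ 0.5638 -0.0523  0.    ]
t drive_stub [246.3 173.2] 0.59 [0.5472 0.0687 0.    ]
t drive_stub [182.4 236.9] 0.55 [0.3673 0.2549 0.    ]
```

View pics/st.png

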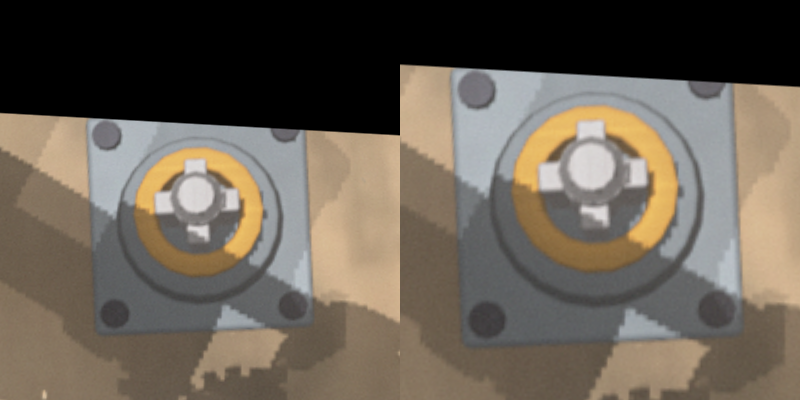

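Rectified at spline height (left, 0.35 mm/px) the spline cross is centred at (197,201), world (0.562,-0.0535), turned about +3°. The gear is held at -3.2°, so it needs about +6° of turn. Going above the shaft.

Emit:
move_arm(plan=[[0,0,-2,2,-0.13,0,-0.2],[0,0,-4,5,-0.33,0,-0.2],[0,0,-6,8,-0.52,0,-0.2],[0,0,-6,10,-0.65,0,-0.2],[0,0,-6,10.4,-0.68,0,-0.2]])

```text
time_s: 10.4
position: [0.5609, -0.0558, 0.1451]
tool_rot: [[-0.049, 0.999, -0.0], [0.999, 0.049, 0.0], [0.0, -0.0, -1.0]]
ft_force: [-0.6, -0.2, -4.6]
grip_width: 0.0379
gripper_force: 61.4
```

```bash
python3 - <<'E'
from h import *
np.set_printoptions(precision=4,suppress=True)
p=env.get_image("wrist");p=env.get_image("wrist")
s=env.observe();T=np.array(s["position"]);print(T,np.array(s["tool_rot"])[:,0],s["grip_width"],s["gripper_force"],s["time_s"])
print(proj(p,T+[0,0,.0355]))
a=rect(p,(T[0],T[1]),T[2]+.0355,n=400,half=.035); b=rect(p,(T[0],T[1]),.095,n=400,half=.035)
save("on",np.hstack([a,b]))
E
```

```text
[ 0.5612 -0.0574  0.1451] [-0.0481  0.9988 -0.0003] 0.03801290895319868 61.443148255348206 10.5
[251.3231 267.5931]
```

View pics/on.png

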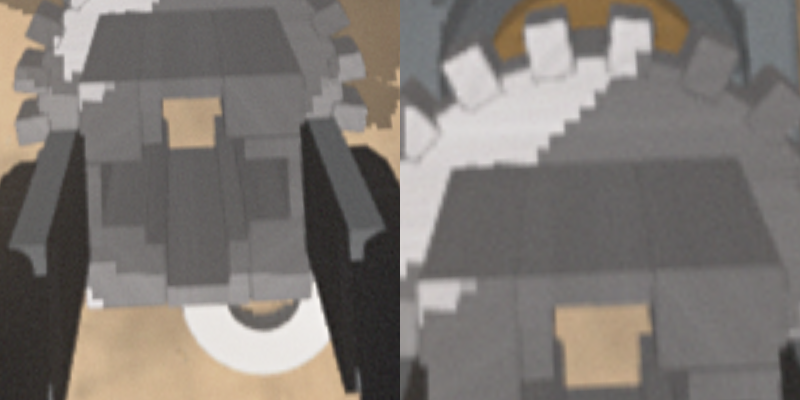

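Left crop: the hub top is centred at (194,193), about (-1,+1.2) mm from the TCP, so the gear is 2 mm short in both x and y. Correcting and starting down.

Emit:
move_arm(plan=[[0,0,0,0.2,0.2,0,-0.2],[0,0,0,0.2,0.2,1.5,-0.2],[0,0,0,0.2,0.2,3,-0.2],[0,0,0,0.2,0.2,3.4,-0.2]])

```text
time_s: 10.9
position: [0.5626, -0.0559, 0.1095]
tool_rot: [[-0.046, 0.999, -0.003], [0.999, 0.046, 0.001], [0.001, -0.003, -1.0]]
ft_force: [0.1, -0.9, -4.3]
grip_width: 0.0378
gripper_force: 61.5
```

Emit:
move_arm(plan=[[0,0,0,0,0,0.4,-0.2],[0,0,0,0,0,0.8,-0.2],[0,0,0,0,0,1.2,-0.2]])

```text
time_s: 11.2
position: [0.5635, -0.0553, 0.0992]
tool_rot: [[-0.048, 0.999, 0.001], [0.999, 0.048, -0.0], [-0.0, 0.001, -1.0]]
ft_force: [-0.4, -0.0, -3.8]
grip_width: 0.0381
gripper_force: 61.6
```

Emit:
move_arm(plan=[[0,0,0,0,0,0.3,-0.2],[0,0,0,0,0,0.6,-0.2],[0,0,0,0,0,0.8,-0.2]])

```text
time_s: 11.5
position: [0.5632, -0.0551, 0.0907]
tool_rot: [[-0.048, 0.999, -0.0], [0.999, 0.048, 0.0], [0.0, -0.0, -1.0]]
ft_force: [-0.0, 0.6, -3.8]
grip_width: 0.0378
gripper_force: 61.5
```

Emit:
move_arm(plan=[[0,0,0,0,0,0.4,-0.2],[0,0,0,0,0,0.8,-0.2],[0,0,0,0,0,1.2,-0.2]])

```text
time_s: 11.8
position: [0.5632, -0.0551, 0.0786]
tool_rot: [[-0.048, 0.999, -0.0], [0.999, 0.048, 0.0], [0.0, -0.0, -1.0]]
ft_force: [0.1, 1.4, -3.3]
grip_width: 0.0377
gripper_force: 61.5
```

Emit:
move_arm(plan=[[0,0,0,0,0,0.4,-0.2],[0,0,0,0,0,0.8,-0.2],[0,0,0,0,0,1.1,-0.2]])

```text
time_s: 12.1
position: [0.5632, -0.0551, 0.0675]
tool_rot: [[-0.048, 0.999, -0.0], [0.999, 0.048, 0.0], [0.0, -0.0, -1.0]]
ft_force: [0.1, 1.7, -4.1]
grip_width: 0.0379
gripper_force: 61.5
```

Meshed without force. Pressing onto the collar.

Emit:
move_arm(plan=[[0,0,0,0,0,0.3,-0.2],[0,0,0,0,0,0.6,-0.2],[0,0,0,0,0,0.9,-0.2]])

```text
time_s: 12.4
position: [0.5633, -0.055, 0.0595]
tool_rot: [[-0.048, 0.999, 0.001], [0.999, 0.048, -0.0], [-0.0, 0.001, -1.0]]
ft_force: [-3.3, 2.1, 5.3]
grip_width: 0.0377
gripper_force: 62.5
```

Emit:
move_arm(plan=[[0,0,0,0,0,0.2,-0.2],[0,0,0,0,0,0.4,-0.2],[0,0,0,0,0,0.4,-0.2]])

```text
time_s: 12.7
position: [0.5633, -0.055, 0.0555]
tool_rot: [[-0.048, 0.999, 0.001], [0.999, 0.048, -0.0], [-0.0, 0.001, -1.0]]
ft_force: [-3.9, 2.4, 5.3]
grip_width: 0.0375
gripper_force: 62.5
```

Emit:
move_arm(plan=[[0,0,0,0,0,0.1,-0.2],[0,0,0,0,0,0.2,-0.2],[0,0,0,0,0,0.2,-0.2]])

```text
time_s: 13.0
position: [0.5633, -0.055, 0.0542]
tool_rot: [[-0.048, 0.999, 0.001], [0.999, 0.048, -0.0], [-0.0, 0.001, -1.0]]
ft_force: [-5.3, 2.4, 9.2]
grip_width: 0.0375
gripper_force: 63.0
```

Emit:
move_arm(plan=[[0,0,0,0,0,0.1,-0.2],[0,0,0,0,0,0.1,-0.2]])

```text
time_s: 13.2
position: [0.5635, -0.0551, 0.0541]
tool_rot: [[-0.048, 0.999, 0.002], [0.999, 0.048, -0.001], [-0.001, 0.002, -1.0]]
ft_force: [-7.4, 3.7, 17.7]
grip_width: 0.0375
gripper_force: 63.9
```

The stop is reached: the TCP holds at 0.054 as expected while the force jumps. A touch more push, then let it settle.

Emit:
move_arm(plan=[[0,0,0,0,0,0.05,-0.2],[0,0,0,0,0,0.05,-0.2],[0,0,0,0,0,0.05,-0.2],[0,0,0,0,0,0.05,-0.2],[0,0,0,0,0,0.05,-0.2]])

```text
time_s: 13.7
position: [0.5635, -0.0551, 0.054]
tool_rot: [[-0.048, 0.999, 0.002], [0.999, 0.048, -0.001], [-0.001, 0.002, -1.0]]
ft_force: [-8.0, 2.9, 20.9]
grip_width: 0.0382
gripper_force: 64.3
```

```bash
python3 - <<'E'
from h import *
q=env.get_image("side");print(env.observe()["position"],env.observe()["ft_force"])
m=proj(q,(.5625,-.0535,.04)).astype(int);print(m,proj(q,(.5625,-.0535,.09)))
for d in env.tip_of("gear_mouth",q):print(d)
save("fin",cv2.resize(q["color"][m[1]-60:m[1]+40,m[0]-60:m[0]+60],(720,600),interpolation=cv2.INTER_CUBIC))
E
```

```text
[ 0.5635142  -0.05506991  0.05406081] [-9.27940167  3.34067579 22.35282018]
[293 212] [295.30153294 193.20666466]
{'pixel': [292.6, 197.5], 'conf': 0.95}
```

View pics/fin.png

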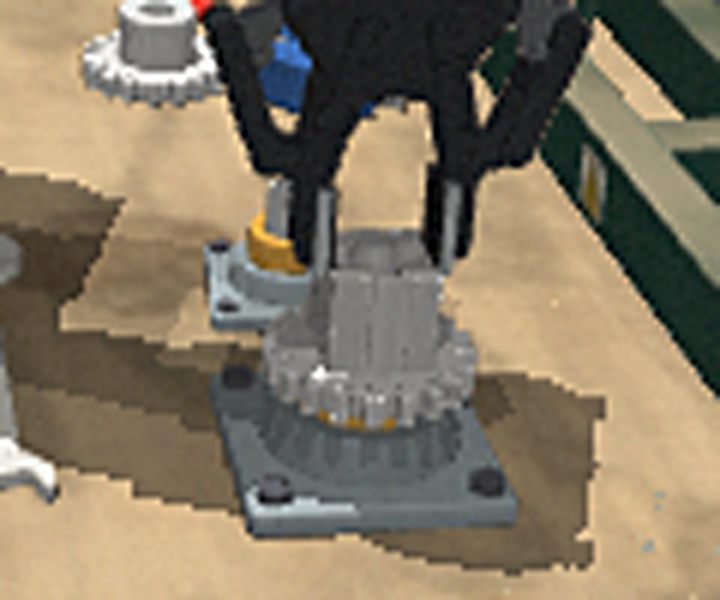

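The gear sits level and meshed at crop (370,330). Only a thin sliver of brass shows under it at (370,420), and the net push of about 26 N is well above the 12 N spring. Handing in.

```bash
python3 -c "
from rig import env
print(env.close_job())"
```

```text
the job is handed in; nothing more can be done
None
```

I handed the job in with the square-hub gear meshed on the large grey stub, pressed against the collar's stop with about 20 N and still gripped at about 60 N; the interface gave no verdict.

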